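Press a lens tube home with the ratchet clamp, then release it

TASK

The black lens tube sticks part-way out of its white mount on the microscope bench. Pump the trigger of the ratchet clamp until the jaw has pressed the tube fully home and you feel it bed firmly, but gently, without straining the glass; then press the release button so that the jaw springs all the way back, and leave the tube seated. Move the tube only with the clamp, and leave the other things on the bench as they are.

Things in the scene. Friction and masses are not known exactly. Their poses are not given: they have to be found in the camera images.
- press: The whole clamp on its fixed aluminium base plate (400 x 140 x 12 mm); it can stand anywhere and turned. Origin on the bench; x is the clamp axis along which the jaw advances, z up. In this frame, mm: grey housing x -140 to 35, y -25 to 25, top z 85; fixed black handle post on it x -65 to -45, y -16 to 16, top z 145; white mount ring (radius 37) x 130 to 170, centred at z 60.
- jaw: Steel ratchet bar with black jaw plate (50 wide, 60 high) and round rubber pad of radius 20 mm. Origin: centre of the pad's free face. Fully back it is at x = 70, z = 60 mm in the press frame, at most 75 mm further; may start some teeth advanced. A spring pulls it back (2.4 to 4 N); the pawl holds it every 8 mm. The rubber pad is firm.
- lens_tube: Black lens tube, 44 mm diameter, with a flange (52 mm diameter, 8 mm thick) at the end that the jaw's pad presses. Origin: centre of the flange's outer face. Starts 8 to 18 mm out, slides along press +x against 4.5 N of rubbing, stays where left. Home, the flange lies flat on the mount and stops. 12 to 25 N from the jaw beds it well; more than 30 N strains the glass.
- seat (a point): Where the lens tube's origin is when it is fully home: x = 122, y = 0, z = 60 mm in the press frame. It does not move relative to the press.
- trigger (a joint): Trigger lever angle, rad: 0 at rest (leaning 0.25 away from the handle post), grows as its grip is pushed along press +x towards the post; stop at 0.46. It springs back by itself (about 2 N at rest, 4 N at the stop, felt at the grip). A full stroke is 0.38 to 0.42. Let it return to rest (below 0.02) between strokes and before releasing, or its drive pawl stays engaged.
- trigger_pivot (a point): Trigger's pivot, fixed at x = -115, z = 30 mm in the press frame, axis along y. Each rad moves the drive pawl 62 mm: it takes hold after about 0.10 rad, then the jaw moves with the trigger. A stroke to 0.38 rad and back gains 16 mm (2 teeth). Each newton on the grip beyond spring and ratchet clicks gives 1.7 N at the jaw (2 N at its top edge); once the tube is home the trigger turns stiff.
- trigger_grip (a point): Middle of the trigger grip's rear face (the face to push), 105 mm from the pivot, 130 mm above the bench at rest. The black grip is 16 mm thick, 36 mm wide along press y, 55 mm tall, its top about 23 mm above this point; it swings with the trigger. Nothing stands behind it above z = 70 mm.
- release_top (a point): Centre of the top of the round black release button (26 mm diameter), at x = 0, y = 0, z = 103 mm in the press frame. It is the holding pawl: 1.2 N to start, 3 N at its full 7.5 mm of downward travel, then a hard stop; the jaw is freed from about 5 mm down; hold it down half a second while the jaw runs back. It springs up, and bobs by itself as the jaw ratchets forward.
- well_plate: Clear open well plate, 127 x 85 x 20 mm, lying beside the press; a bystander.
- bottle: Amber bottle, 54 mm diameter, 100 mm tall, standing beside the press; a bystander.
- driver: Screwdriver, 160 mm, lying beside the press; a bystander.
- spare_ring: Aluminium ring, 52 mm diameter, 12 mm high, lying beside the press; a bystander.

How it is judged (in metres and radians):
On the way, in this order (a step that is already met when the one before it is completed fails the run):
1. the jaw has pressed the lens tube home: within 1.5 mm of its seat with 10 N or more on it for 0.2 s (distance between lens_tube and seat below 0.0015 m and contact force between jaw and lens_tube above 10 N), for 0.2 s.
2. the ratchet is released and the jaw is fully back (within 4 mm) (x of jaw in the frame of press below 0.074 m), for 0.2 s.
At the end, for the whole second after the job is handed in: the lens tube is within 1.5 mm of its seat, the jaw is at rest within 4 mm of fully back, and the trigger is back at rest (below 0.05 rad) (distance between lens_tube and seat below 0.0015 m and x of jaw in the frame of press below 0.074 m and value of joint trigger below 0.05 rad and linear speed of jaw below 0.01 m/s); the robot touches nothing.
It fails at once if the jaw presses the lens tube with more than 30 N (contact force between jaw and lens_tube above 30 N).
It fails at once if the robot touches the lens tube with more than 1 N (contact force between any of the fingers, the arm and lens_tube above 1 N).
It fails at once if the robot pushes the jaw itself with more than 2 N (contact force between any of the fingers, the arm and jaw above 2 N).
It fails at once if a bystander is moved by more than 15 mm (distance of any of well_plate, bottle, driver, spare_ring from where it was at the start of the episode above 0.015 m).
It also fails if it takes over 58 s, if anything falls off the work surface, if the arm or the gripper's body presses on something with over 40 N, if the wrist force passes 120 N, or if a joint passes its speed limit or range.

ROBOT

A 7-joint arm with a two-finger parallel gripper is mounted at the origin on the work surface. World frame = base frame: x ahead of the robot, y to its left, z up, the work surface at z = 0. Lengths are in mm, angles in rad, forces in N, time in s.
With the tool pointing down it reaches from about 350 to 900 mm from the base axis. Payload 7.2 kg.
Tool frame: the origin (TCP) lies midway between the tips of the shut fingers; the grasp point (between the pads) lies 19 mm behind it (arm.grasp_offset is the distance from the TCP to the grasp point, in mm); z points along the fingers, y is the line along which they close (so a half turn about z gives the same grasp; the last joint's range is limited). The gripper opens to 88 mm and grips with 3 to 60 N. Pads are 20 mm wide; open, the fingers measure 115 mm over their backs; the gripper's body (75 mm by 178 mm) begins 61 mm behind the grasp point.
Start: joints at [1.15, 0.411, -0.013, 1.596, 0.006, 1.134, -0.082], TCP at [215.943, -586.513, 222.653] pointing down, gripper open.
Joint ranges: [-2.95, 2.95], [-0.29, 1.99], [-1.47, 1.44], [0.14, 2.54], [-1.03, 4.17], [0.13, 1.85], [-2.86, 2.86]. Speed limits (rad/s): [2.39, 2.39, 3.01, 3.01, 3.14, 3.14, 3.14].

INTERFACE

Orientations are given as a rotation vector (axis times angle).
In Python, from plant import telemetry, eyes, workorder, arm gives the robot as it stands.
- The arm moves only by the shell command python3 -m inch 'ROWS' [FORCE]. ROWS is JSON, a list of rows, each a list of 7 numbers: the closure, from 0 (fully open) to 1 (shut), then the shift along the tool's x, y, z in m, then the turn, a rotation vector about the tool's x, y, z in degrees. In form: [[fingers, x, y, z, ax, ay, az], ...]. A call has 1 to 10 rows; each row is the pose to reach, as a shift and turn from the pose commanded when the call began, along the tool's axes at that moment; what a row does not reach only later rows make up. A row lasts 1/12 s, in which the tool goes at most 41.7 mm and 7.16 degrees, less where a joint would pass 70% of its speed; a pose out of reach is approached as far as the arm can. A call with a gripper value outside its range is refused whole. The fingers move at their own pace and stop on an object; FORCE is the grip in N (left out, the last holds). Time passes only in rows, so rows that repeat a pose let the fingers close. It gives the time, the measured TCP pose, the force, the opening and the grip force at its end, in the units of the state.
- telemetry.observe(): the state, without advancing time (a new reading comes with each control period).
- eyes.grab_frame(name): name is "scene" or "top"; returns the picture (384x512x3 uint8, red, green, blue); there is no depth.
- eyes.camera_model(name): a dict with "fx", "fy", "cx", "cy" (pixels), "dist_coeffs" ([k1, k2, p1, p2, k3] as OpenCV has them; the pictures are not rectified), "R" (3x3) and "t" (3): a world point X has camera coordinates R X + t. Camera axes: x right, y down, z forward; pixel columns grow to the right and rows downward; lengths in mm; the calibration is good to about 2 mm. A picture is of the moment at which its call begins. camera_model takes no time and is no camera call.
- workorder.sign_off(): hands the job in; it is judged then, once.
The state is a dict: "time_s": time; "joint_pos": joint angles; "dq": joint speeds; "tau": joint torques, N m; "tool_pos": TCP position; "ee_rot": TCP orientation; "contact_force": force on the tool from outside, world axes, zero at the start; "wrist_torque": the same for the moment, N m; "width": opening from 0.0 (shut) to 1.0 (fully open); "finger_force": force on a finger pad.
Only numpy, scipy, OpenCV 4.12 (cv2) and the standard library are available. Lean on these libraries where they do the work, as an engineer would, in place of code of your own. Each camera call takes 0.05 s, during which the arm holds its last target. There are 200 camera calls.

## Working session

There is one attempt and no reset: what is moved stays moved. The work goes in short steps, Python scripts to look and compute and a shell command to move; the robot and the scene stay as the last step left them, time stands still between calls to the robot, and variables do not carry over. Pictures are saved under pics/ and viewed, at most 10 in all, crops included, and the job is handed in when it is done.

```bash
mkdir -p pics; python3 - <<'E'
from plant import telemetry, eyes
import cv2
for n in("scene","top"):
    cv2.imwrite(f"pics/{n}0.png",eyes.grab_frame(n)[:,:,::-1])
    m=eyes.camera_model(n);print(n,{k:(v if not hasattr(v,'tolist') else v.tolist()) for k,v in m.items()})
print(telemetry.observe())
E
```

```text
scene {'fx': 372.90942104773694, 'fy': 372.90942104773694, 'cx': 250.57870486169585, 'cy': 197.54435486533893, 'dist_coeffs': [0.028198299105903542, 0.0, 0.0, 0.0, 0.0], 'R': [[0.8552896669729444, 0.5181464988325374, 0.0019471304253021633], [0.26094084224596065, -0.427474989872469, -0.8655489644621506], [-0.4476488159453552, 0.7408031714167507, -0.5008205255394448]], 't': [-516.4667778972943, -22.248693748857974, 1055.158677877114]}
top {'fx': 441.32629168103057, 'fy': 441.32629168103057, 'cx': 251.80443105567628, 'cy': 199.26940602939825, 'dist_coeffs': [0.006534299219700365, 0.0, 0.0, 0.0, 0.0], 'R': [[-0.021015138079864888, -0.99966379959477, -0.015187223289059576], [-0.9822123098570217, 0.023478602306852142, -0.18630011701298096], [0.18659405761389591, 0.011001954983738774, -0.9823754957498266]], 't': [71.69555869521226, 569.602541088697, 737.9087503398147]}
{'time_s': 0.1, 'joint_pos': array([ 1.14979882,  0.41182282, -0.01273209,  1.5969414 ,  0.00563959,
        1.13432774, -0.08220896]), 'dq': array([-7.21479507e-05, -7.78684234e-04,  2.47730279e-03, -3.21674573e-03,
        8.72541403e-04, -3.10630169e-04,  2.79041871e-03]), 'tau': array([ 1.85934601e-03, -5.89096713e+01,  6.43275529e-01, -2.91713548e+01,
       -5.39193861e-02,  1.44502745e-02,  7.29439216e-05]), 'tool_pos': array([ 215.75704902, -586.08987425,  221.89903407]), 'ee_rot': array([-3.09143755e+00, -5.51133486e-01,  6.04525729e-04]), 'contact_force': array([-0.39989258,  0.03181663,  0.99902941]), 'wrist_torque': array([0.02290903, 0.03785032, 0.04201462]), 'finger_force': 0.0, 'width': 0.9995986422348292}
```

View pics/scene0.png

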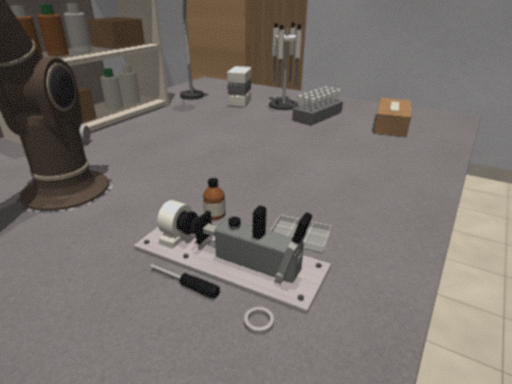

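View pics/top0.png

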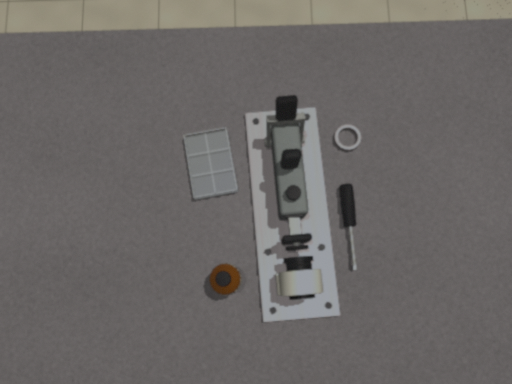

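The scene view shows the clamp with its axis pointing towards the robot base: the mount is at about (175,218) and the trigger at about (302,228). In the top view the plate corners are at about (246,112), (316,108), (338,317) and (264,321). The release button is at (293,193), the trigger grip at (287,107), the jaw at (296,239) and the mount at (300,282).

```bash
cat > h.py <<'E'
import numpy as np, cv2
from plant import telemetry, eyes
from scipy.spatial.transform import Rotation as Rn
def cam(n):
    m=eyes.camera_model(n);K=np.array([[m['fx'],0,m['cx']],[0,m['fy'],m['cy']],[0,0,1.]])
    return K,np.array(m['dist_coeffs']),np.array(m['R']),np.array(m['t'])
def onz(n,px,z):
    K,d,R,t=cam(n);u=cv2.undistortPoints(np.float64(px).reshape(-1,1,2),K,d)[:,0]
    D=np.c_[u,np.ones(len(u))]@R;C=-R.T@t
    return C+D*((z-C[2])/D[:,2])[:,None]
def proj(n,X):
    K,d,R,t=cam(n);return cv2.projectPoints(np.float64(X).reshape(-1,1,3),cv2.Rodrigues(R)[0],t,K,d)[0][:,0]
E
python3 - <<'E'
from h import *
im=cv2.imread('pics/top0.png');h=cv2.cvtColor(im,cv2.COLOR_BGR2HSV)
m=((h[:,:,2]>135)).astype(np.uint8);m[:60]=0;m[:,:240]=0;m[:,342:]=0
m=cv2.morphologyEx(m,cv2.MORPH_OPEN,np.ones((3,3)))
n,l,s,c=cv2.connectedComponentsWithStats(m);i=1+s[1:,4].argmax();print(s[i])
cs=np.concatenate(cv2.findContours((l==i).astype(np.uint8),0,1)[0])[:,0]
P=onz('top',cs,12)[:,:2].astype(np.float32)
r=cv2.minAreaRect(P);b=cv2.boxPoints(r);print(r,b.tolist())
# corners in image via box
pts=np.c_[b,np.full(4,12)];print(proj('top',pts).tolist())
# button & grip
for nm,px,z in(('btn',(293,193),103),('grip',(287,101),150),('post',(291,159),145)):print(nm,onz('top',[px],z))
E
```

```text
[ 246  108   94  214 8112]
((557.9747314453125, -12.653114318847656), (397.0708312988281, 137.2794952392578), 3.5845718383789062) [[355.5362243652344, 43.43955993652344], [364.1192321777344, -93.57136535644531], [760.4132080078125, -68.74578857421875], [751.8302001953125, 68.26513671875]]
[[263.28485896880477, 321.31700049414087], [339.4605959927363, 314.8407943874595], [315.0620617196235, 107.05537252268712], [245.42655575122174, 112.98998865681854]]
btn [[570.86022718 -11.23161282 103.        ]]
grip [[715.46232884  -3.33810437 150.        ]]
post [[618.27858875  -6.62003227 145.        ]]
```

```bash
python3 - <<'E'
from h import *
a=np.deg2rad(3.58);u=np.array([-np.cos(a),-np.sin(a),0]);v=np.array([np.sin(a),-np.cos(a),0])
O=np.array([570.,-11.5,0])
def W(x,y,z):return O+x*u+y*v+np.array([0,0,z])
fr=[]
for n,(x0,y0,x1,y1) in(('top',(240,85,345,325)),('scene',(130,180,335,310))):
    im=cv2.imread(f'pics/{n}0.png');k=3.4 if n=='scene' else 2.5
    big=cv2.resize(im[y0:y1,x0:x1],None,fx=k,fy=k,interpolation=cv2.INTER_CUBIC)
    def poly(L,c):
        q=(proj(n,[W(*p) for p in L])+.5-[x0,y0])*k
        cv2.polylines(big,[q.astype(np.int32)],True,c,1)
    poly([(-140,-25,85),(35,-25,85),(35,25,85),(-140,25,85)],(0,255,255))
    poly([(-65,-16,145),(-45,-16,145),(-45,16,145),(-65,16,145)],(0,0,255))
    t=np.linspace(0,6.3,30);poly([(13*np.cos(q),13*np.sin(q),103) for q in t],(0,255,0))
    for x in(130,170):poly([(x,37*np.cos(q),60+37*np.sin(q)) for q in t],(255,0,0))
    fr.append(big)
H=max(f.shape[0] for f in fr)
fr=[cv2.copyMakeBorder(f,0,H-f.shape[0],0,0,cv2.BORDER_CONSTANT) for f in fr]
o=np.hstack(fr);print(o.shape);cv2.imwrite('pics/ov.png',cv2.resize(o,None,fx=min(1,800/o.shape[1]),fy=min(1,800/o.shape[1]),interpolation=cv2.INTER_AREA))
E
```

```text
(600, 959, 3)
```

View pics/ov.png

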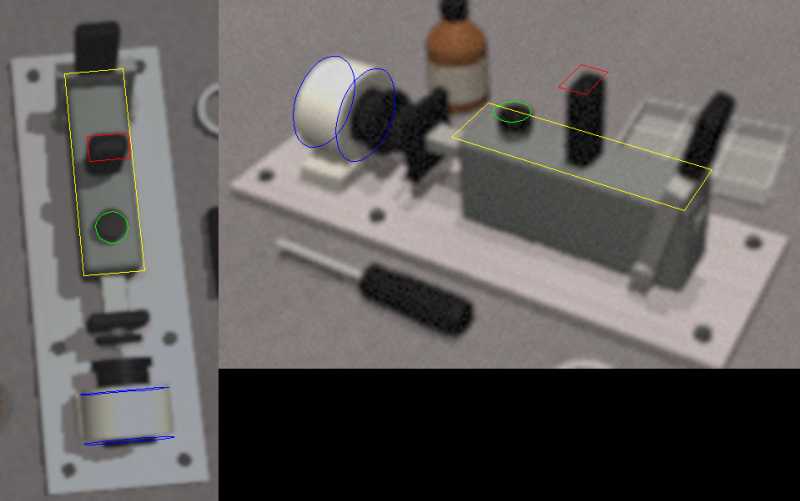

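The overlay matches the clamp in both views to within about 2 mm. The press origin is at about (570,-11.5), with its axis at 183.6°.

```bash
cat >> h.py <<'E'
a=np.deg2rad(3.58);U=np.array([-np.cos(a),-np.sin(a),0]);V=np.array([np.sin(a),-np.cos(a),0]);O=np.array([570.,-11.5,0])
def W(x,y,z):return O+x*U+y*V+np.array([0,0,z])
def go(x,y,z):
    s=telemetry.observe();R=Rn.from_rotvec(s['ee_rot']);T=Rn.from_matrix(np.c_[-U,V*1,[0,0,-1]])
    if np.linalg.det(T.as_matrix())<0: print('bad')
    p=s['tool_pos']-O;print('t',s['time_s'],'press',[round(float(p@k),1) for k in(U,V)],round(p[2],1),'F(press)',[round(float(s['contact_force']@k),1) for k in(U,V,[0,0,1])])
    print('shift m',np.round(R.inv().apply(W(x,y,z)-s['tool_pos'])/1e3,4),'turn',np.round((R.inv()*T).as_rotvec(degrees=True),2))
E
python3 -c "
from h import *
print(np.linalg.det(np.c_[-U,V,[0,0,-1]]));go(-195,0,225)"
```

```text
1.0
t 0.1 press [389.4, 551.3] 221.9 F(press) [0.4, -0.1, 1.0]
shift m [ 0.7178 -0.3609 -0.0027] turn [-0.08  0.02 16.64]
```

```bash
python3 -m inch '[[1,0.718,-0.361,-0.003,0,0,16.64],[1,0.718,-0.361,-0.003,0,0,16.64],[1,0.718,-0.361,-0.003,0,0,16.64],[1,0.718,-0.361,-0.003,0,0,16.64],[1,0.718,-0.361,-0.003,0,0,16.64],[1,0.718,-0.361,-0.003,0,0,16.64],[1,0.718,-0.361,-0.003,0,0,16.64],[1,0.718,-0.361,-0.003,0,0,16.64],[1,0.718,-0.361,-0.003,0,0,16.64],[1,0.718,-0.361,-0.003,0,0,16.64]]' 20; python3 -c "
from h import *
go(-195,0,225)"
```

```text
time_s: 0.93
tool_pos: [500.5, -281.5, 224.0]
ee_rot: [-3.14, -0.098, 0.001]
contact_force: [-0.1, -0.6, 0.4]
width: 0.282
finger_force: 0.0
t 0.9333 press [86.2, 265.1] 224.0 F(press) [0.1, 0.6, 0.4]
shift m [ 0.2811 -0.2652 -0.001 ] turn [-0.01  0.02 -0.02]
```

```bash
python3 -m inch '[[1,0.281,-0.265,0,0,0,0],[1,0.281,-0.265,0,0,0,0],[1,0.281,-0.265,0,0,0,0],[1,0.281,-0.265,0,0,0,0],[1,0.281,-0.265,0,0,0,0],[1,0.281,-0.265,0,0,0,0],[1,0.281,-0.265,0,0,0,0],[1,0.281,-0.265,0,0,0,0],[1,0.281,-0.265,0,0,0,0],[1,0.281,-0.265,0,0,0,0]]'; python3 -c "
from h import *
go(-195,0,130)
cv2.imwrite('pics/top1.png',cv2.resize(eyes.grab_frame('top')[60:330,180:360,::-1],None,fx=2.2,fy=2.2))"
```

```text
time_s: 1.77
tool_pos: [765.6, 7.0, 222.2]
ee_rot: [-3.135, -0.108, 0.002]
contact_force: [-0.9, 1.6, -0.5]
width: 0.004
finger_force: 0.0
t 1.7667 press [-196.3, -6.2] 222.2 F(press) [0.8, -1.6, -0.5]
shift m [-0.0013  0.0066  0.0922] turn [-0.25  0.05  0.38]
```

View pics/top1.png

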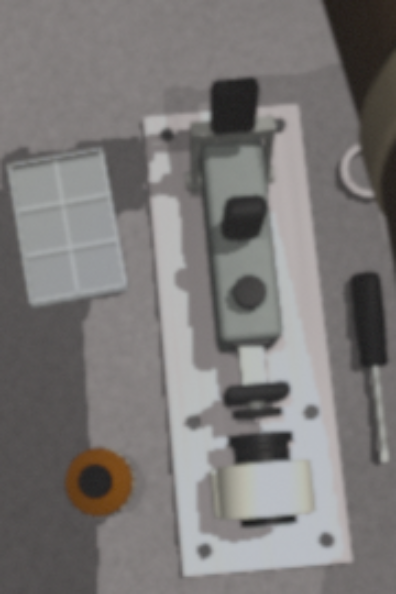

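```bash
python3 -c "
from h import *
print(proj('scene',[[0,0,0],[766,7,222]]),proj('top',[[766,7,222],[0,0,0]]))
print(telemetry.observe()['joint_pos'])
cv2.imwrite('pics/scene1.png',eyes.grab_frame('scene')[:,:,::-1])"
```

```text
[[ 66.81595202 189.62810277]
 [338.51938426 186.75559444]] [[281.94210276  50.0319334 ]
 [294.85349481 541.28300561]]
[ 0.0307653   0.67300616 -0.18527585  1.17217701  0.11487937  1.30780562
 -1.64596174]
```

View pics/scene1.png

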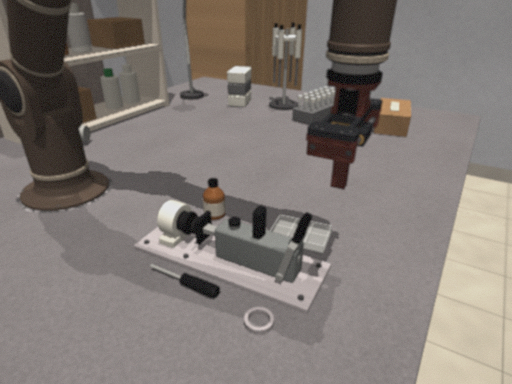

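The arm is over the far side, with its shut fingertips at (340,187). The bench is unchanged.

```bash
python3 -c "
from h import *
for px,z in(((296.8,247.7),75),((298,256.8),80)):
  p=onz('top',[px],z)[0]-O;print(p@U,p@V)
go(-195,0,130)"; python3 -m inch '[[1,-0.001,0.0066,0.0,0,0,0.3],[1,-0.001,0.0066,0.03,0,0,0.3],[1,-0.001,0.0066,0.06,0,0,0.3],[1,-0.001,0.0066,0.092,0,0,0.3],[1,-0.001,0.0066,0.092,0,0,0.3],[1,-0.001,0.0066,0.092,0,0,0.3]]'; python3 -c "
from h import *
go(-170,0,130)"
```

```text
89.041326128933 -0.6574195389637089
104.81860948418561 -0.6734283162627931
t 1.8667 press [-194.7, -2.6] 222.0 F(press) [0.2, 0.2, -0.6]
shift m [0.0005 0.0028 0.092 ] turn [-0.12  0.12  0.29]
time_s: 2.37
tool_pos: [761.3, -10.9, 131.1]
ee_rot: [3.139, 0.085, -0.006]
contact_force: [-0.2, -0.3, 1.0]
width: 0.006
finger_force: 0.0
t 2.3667 press [-190.9, 11.4] 131.1 F(press) [0.3, 0.3, 1.0]
shift m [-0.021  -0.0112  0.0012] turn [ 0.06  0.22 -0.47]
```

```bash
python3 -m inch '[[1,0,0,0,0,0,0],[1,0,0,0,0,0,0],[1,0,0,0,0,0,0]]' >/dev/null; python3 -c "
from h import *
go(-172,0,130)"
```

```text
t 2.6167 press [-194.0, 9.0] 135.0 F(press) [-0.1, 0.4, 0.6]
shift m [-0.0221 -0.0089  0.005 ] turn [ 0.02 -0.22 -0.34]
```

```bash
python3 -m inch '[[1,-0.007,-0.005,0.002,0,0,0],[1,-0.015,-0.009,0.003,0,0,0],[1,-0.015,-0.009,0.004,0,0,-0.2],[1,-0.015,-0.009,0.004,0,0,-0.2],[1,-0.015,-0.009,0.004,0,0,-0.2],[1,-0.015,-0.009,0.004,0,0,-0.2]]' >/dev/null; python3 -c "
from h import *
go(-172,0,130)
eyes.grab_frame('top');eyes.grab_frame('top');go(-172,0,130)"
```

```text
t 3.1167 press [-178.5, -0.1] 128.8 F(press) [0.2, 0.2, -0.3]
shift m [-0.0065  0.0002 -0.0012] turn [ 0.02 -0.06 -0.13]
t 3.2167 press [-178.3, -0.2] 128.4 F(press) [0.4, 0.3, -0.5]
shift m [-0.0063  0.0002 -0.0016] turn [ 0.01 -0.03 -0.13]
```

```bash
cat > f.py <<'E'
from h import *
go(-178,0,130)
E
for i in 1; do python3 -m inch '[[1,-0.004,0,0,0,0,0],[1,-0.008,0,0,0,0,0],[1,-0.012,0,0,0,0,0],[1,-0.012,0,0,0,0,0],[1,-0.012,0,0,0,0,0]]' >/dev/null; python3 f.py
python3 -m inch '[[1,-0.004,0,0,0,0,0],[1,-0.008,0,0,0,0,0],[1,-0.008,0,0,0,0,0]]' >/dev/null; python3 f.py;python3 -m inch '[[1,-0.004,0,0,0,0,0],[1,-0.006,0,0,0,0,0],[1,-0.006,0,0,0,0,0]]' >/dev/null; python3 f.py; done
```

```text
t 3.6333 press [-166.0, -0.5] 128.5 F(press) [-2.4, 0.1, 0.3]
shift m [ 0.012   0.0005 -0.0015] turn [ 0.01 -0.04 -0.11]
t 3.8833 press [-157.6, -0.6] 128.6 F(press) [-2.4, -0.8, 2.0]
shift m [ 0.0204  0.0006 -0.0014] turn [ 0.   -0.03 -0.11]
t 4.1333 press [-152.6, -0.7] 129.0 F(press) [-5.0, 0.7, 3.3]
shift m [ 0.0255  0.0006 -0.0009] turn [-0.   -0.14 -0.1 ]
```

```bash
python3 -m inch '[[1,-0.004,0,0,0,0,0],[1,-0.008,0,0,0,0,0],[1,-0.012,0,0,0,0,0]]' >/dev/null; python3 f.py
python3 -m inch '[[1,-0.004,0,0,0,0,0],[1,-0.008,0,0,0,0,0],[1,-0.012,0,0,0,0,0]]' >/dev/null; python3 f.py;python3 -m inch '[[1,-0.004,0,0,0,0,0],[1,-0.007,0,0,0,0,0],[1,-0.007,0,0,0,0,0],[1,-0.007,0,0,0,0,0]]' >/dev/null; python3 f.py
```

```text
t 4.3833 press [-140.8, -0.7] 129.0 F(press) [-5.4, -0.9, 3.6]
shift m [ 0.0372  0.0007 -0.0009] turn [-0.   -0.14 -0.11]
t 4.6333 press [-129.5, -0.7] 129.2 F(press) [-10.2, -0.5, 3.2]
shift m [ 0.0485  0.0006 -0.0006] turn [-0.   -0.24 -0.1 ]
t 4.9667 press [-122.7, -0.7] 129.0 F(press) [-8.6, 0.4, 2.1]
shift m [ 0.0553  0.0006 -0.0008] turn [-0.01 -0.25 -0.1 ]
```

```bash
cat > jaw.py <<'E'
from h import *
import sys
g=eyes.grab_frame('top');cv2.imwrite(f'pics/j{sys.argv[1]}.png',g[:,:,::-1])
# brightness profile along the press axis, a little off centre
for y in (-12,12):
  xs=np.arange(70,132,2.);q=proj('top',[W(x,y,76) for x in xs]).astype(np.float32)
  v=cv2.remap(cv2.cvtColor(g,cv2.COLOR_RGB2GRAY),q[:,0].copy(),q[:,1].copy(),1).ravel();print(y,list(zip(xs.astype(int).tolist(),v.tolist())))
E
python3 -m inch '[[1,-0.0025,0,0,0,0,0],[1,-0.003,0,0,0,0,0],[1,-0.003,0,0,0,0,0]]' >/dev/null; python3 f.py; python3 jaw.py 1; python3 -m inch '[[1,0.01,0,0,0,0,0],[1,0.02,0,0,0,0,0],[1,0.03,0,0,0,0,0],[1,0.04,0,0,0,0,0],[1,0.05,0,0,0,0,0],[1,0.058,0,0,0,0,0],[1,0.058,0,0,0,0,0],[1,0.058,0,0,0,0,0],[1,0.058,0,0,0,0,0]]' >/dev/null;python3 f.py;python3 jaw.py 2
```

```text
t 5.2167 press [-120.2, -0.7] 128.9 F(press) [-11.4, 0.5, -0.4]
shift m [ 0.0578  0.0006 -0.0008] turn [-0.01 -0.31 -0.1 ]
-12 [(70, 136), (72, 133), (74, 132), (76, 133), (78, 134), (80, 134), (82, 134), (84, 117), (86, 82), (88, 62), (90, 62), (92, 59), (94, 54), (96, 46), (98, 49), (100, 74), (102, 98), (104, 88), (106, 60), (108, 48), (110, 46), (112, 45), (114, 44), (116, 42), (118, 42), (120, 41), (122, 45), (124, 62), (126, 127), (128, 178), (130, 194)]
12 [(70, 195), (72, 195), (74, 196), (76, 196), (78, 194), (80, 189), (82, 186), (84, 168), (86, 111), (88, 64), (90, 59), (92, 60), (94, 55), (96, 45), (98, 62), (100, 115), (102, 150), (104, 124), (106, 68), (108, 51), (110, 51), (112, 47), (114, 46), (116, 44), (118, 44), (120, 44), (122, 49), (124, 68), (126, 131), (128, 187), (130, 197)]
t 6.0167 press [-175.0, -0.6] 127.7 F(press) [-0.3, -0.1, 0.1]
shift m [ 0.003   0.0006 -0.0023] turn [ 0.    0.09 -0.1 ]
-12 [(70, 132), (72, 129), (74, 129), (76, 130), (78, 129), (80, 119), (82, 86), (84, 60), (86, 59), (88, 58), (90, 53), (92, 46), (94, 45), (96, 62), (98, 88), (100, 92), (102, 65), (104, 46), (106, 54), (108, 74), (110, 70), (112, 47), (114, 43), (116, 42), (118, 41), (120, 41), (122, 44), (124, 60), (126, 123), (128, 174), (130, 189)]
12 [(70, 191), (72, 191), (74, 192), (76, 192), (78, 188), (80, 170), (82, 118), (84, 63), (86, 55), (88, 57), (90, 53), (92, 47), (94, 50), (96, 95), (98, 141), (100, 139), (102, 89), (104, 58), (106, 71), (108, 108), (110, 104), (112, 62), (114, 46), (116, 41), (118, 40), (120, 43), (122, 47), (124, 65), (126, 126), (128, 183), (130, 193)]
```

```bash
python3 -m inch '[[1,-0.006,0,-0.001,0,0,0],[1,-0.012,0,-0.001,0,0,0],[1,-0.018,0,-0.001,0,0,0],[1,-0.024,0,-0.001,0,0,0],[1,-0.03,0,-0.001,0,0,0],[1,-0.032,0,-0.001,0,0,0],[1,-0.032,0,-0.001,0,0,0],[1,-0.032,0,-0.001,0,0,0]]' >/dev/null; python3 f.py
python3 -m inch '[[1,-0.001,0,0,0,0,0],[1,-0.002,0,0,0,0,0],[1,-0.002,0,0,0,0,0]]' >/dev/null; python3 f.py;python3 -m inch '[[1,-0.001,0,0,0,0,0],[1,-0.002,0,0,0,0,0],[1,-0.002,0,0,0,0,0]]' >/dev/null; python3 f.py
```

```text
t 6.7333 press [-145.5, -0.6] 131.3 F(press) [-5.9, -0.5, 3.6]
shift m [0.0325 0.0006 0.0015] turn [ 0.   -0.32 -0.11]
t 6.9833 press [-144.0, -0.6] 131.5 F(press) [-7.4, 0.2, 4.0]
shift m [0.034  0.0006 0.0017] turn [ 0.   -0.37 -0.11]
t 7.2333 press [-142.1, -0.6] 131.6 F(press) [-6.9, 0.1, 5.5]
shift m [0.0359 0.0006 0.0019] turn [ 0.   -0.39 -0.11]
```

```bash
python3 -m inch '[[1,-0.001,0,0,0,0,0],[1,-0.002,0,0,0,0,0],[1,-0.002,0,0,0,0,0]]' >/dev/null; python3 f.py|head -1
python3 -m inch '[[1,-0.001,0,0,0,0,0],[1,-0.002,0,0,0,0,0],[1,-0.002,0,0,0,0,0]]' >/dev/null; python3 f.py|head -1;python3 -m inch '[[1,-0.001,0,0,0,0,0],[1,-0.0015,0,0,0,0,0],[1,-0.0015,0,0,0,0,0]]' >/dev/null; python3 f.py|head -1
```

```text
t 7.4833 press [-140.0, -0.6] 131.6 F(press) [-5.5, -0.2, 4.2]
t 7.7333 press [-138.0, -0.7] 131.5 F(press) [-6.7, 0.9, 5.0]
t 7.9833 press [-137.2, -0.6] 131.6 F(press) [-9.2, -0.2, 4.1]
```

```bash
python3 -m inch '[[1,-0.001,0,0,0,0,0],[1,-0.001,0,0,0,0,0],[1,-0.001,0,0,0,0,0]]' >/dev/null; python3 f.py|head -1
python3 -m inch '[[1,-0.001,0,0,0,0,0],[1,-0.001,0,0,0,0,0],[1,-0.001,0,0,0,0,0]]' >/dev/null; python3 f.py|head -1
```

```text
t 8.2333 press [-136.4, -0.7] 131.6 F(press) [-10.0, 0.1, 3.8]
t 8.4833 press [-135.5, -0.6] 131.7 F(press) [-9.2, -0.2, 4.6]
```

```bash
python3 jaw.py 3|cut -c1-420
```

```text
-12 [(70, 135), (72, 132), (74, 132), (76, 133), (78, 134), (80, 135), (82, 136), (84, 137), (86, 137), (88, 135), (90, 126), (92, 94), (94, 63), (96, 61), (98, 61), (100, 55), (102, 49), (104, 46), (106, 71), (108, 104), (110, 98), (112, 64), (114, 48), (116, 44), (118, 43), (120, 43), (122, 42), (124, 60), (126, 124), (128, 177), (130, 193)]
12 [(70, 194), (72, 195), (74, 194), (76, 195), (78, 193), (80, 189), (82, 189), (84, 189), (86, 191), (88, 191), (90, 180), (92, 135), (94, 72), (96, 58), (98, 58), (100, 55), (102, 47), (104, 51), (106, 92), (108, 131), (110, 118), (112, 76), (114, 53), (116, 47), (118, 48), (120, 46), (122, 45), (124, 64), (126, 130), (128, 186), (130, 196)]
```

```bash
for i in 1; do python3 -m inch '[[1,-0.001,0,0,0,0,0],[1,-0.001,0,0,0,0,0],[1,-0.001,0,0,0,0,0]]' >/dev/null; python3 f.py|head -1
python3 -m inch '[[1,-0.001,0,0,0,0,0],[1,-0.001,0,0,0,0,0],[1,-0.001,0,0,0,0,0]]' >/dev/null; python3 f.py|head -1; done
```

```text
t 8.7833 press [-134.6, -0.6] 131.7 F(press) [-9.6, -0.1, 3.2]
t 9.0333 press [-133.7, -0.6] 131.8 F(press) [-11.3, 0.7, 3.7]
```

```bash
python3 -m inch '[[1,-0.0007,0,0,0,0,0],[1,-0.0007,0,0,0,0,0],[1,-0.0007,0,0,0,0,0]]' >/dev/null; python3 f.py|head -1
python3 -m inch '[[1,-0.0007,0,0,0,0,0],[1,-0.0007,0,0,0,0,0],[1,-0.0007,0,0,0,0,0]]' >/dev/null; python3 f.py|head -1
```

```text
t 9.2833 press [-133.1, -0.7] 131.8 F(press) [-10.9, 0.7, 3.4]
t 9.5333 press [-132.4, -0.7] 131.8 F(press) [-10.1, 0.2, 3.2]
```

```bash
python3 -m inch '[[1,-0.0007,0,0,0,0,0],[1,-0.0007,0,0,0,0,0],[1,-0.0007,0,0,0,0,0]]' >/dev/null; python3 f.py|head -1
python3 -m inch '[[1,-0.0007,0,0,0,0,0],[1,-0.0007,0,0,0,0,0],[1,-0.0007,0,0,0,0,0]]' >/dev/null; python3 f.py|head -1
```

```text
t 9.7833 press [-131.8, -0.6] 131.8 F(press) [-10.7, 0.4, 4.1]
t 10.0333 press [-131.0, -0.7] 131.8 F(press) [-10.7, 0.8, 3.6]
```

```bash
python3 -m inch '[[1,-0.0007,0,0,0,0,0],[1,-0.0007,0,0,0,0,0],[1,-0.0007,0,0,0,0,0]]' >/dev/null; python3 f.py|head -1
python3 jaw.py 4|cut -c150-420
```

```text
t 10.2833 press [-130.6, -0.6] 131.8 F(press) [-11.9, -0.0, 2.2]
96, 72), (98, 60), (100, 62), (102, 59), (104, 51), (106, 47), (108, 61), (110, 90), (112, 96), (114, 66), (116, 47), (118, 47), (120, 44), (122, 44), (124, 62), (126, 126), (128, 178), (130, 193)]
6, 101), (98, 57), (100, 58), (102, 57), (104, 50), (106, 46), (108, 75), (110, 123), (112, 141), (114, 103), (116, 57), (118, 49), (120, 47), (122, 46), (124, 65), (126, 130), (128, 186), (130, 196)]
```

```bash
python3 -m inch '[[1,-0.0007,0,0,0,0,0],[1,-0.0007,0,0,0,0,0],[1,-0.0007,0,0,0,0,0]]' >/dev/null; python3 f.py|head -1
python3 -m inch '[[1,-0.0007,0,0,0,0,0],[1,-0.0007,0,0,0,0,0],[1,-0.0007,0,0,0,0,0]]' >/dev/null; python3 f.py|head -1
```

```text
t 10.5833 press [-130.3, -0.6] 131.9 F(press) [-12.3, 0.4, 2.6]
t 10.8333 press [-129.9, -0.6] 131.9 F(press) [-13.3, 0.2, 0.7]
```

```bash
python3 -m inch '[[1,-0.0007,0,0,0,0,0],[1,-0.0007,0,0,0,0,0],[1,-0.0007,0,0,0,0,0]]' >/dev/null; python3 f.py|head -1
python3 jaw.py 5 >/dev/null; python3 - <<'E'
import cv2,numpy as np
o=np.hstack([cv2.resize(cv2.imread(f'pics/j{i}.png')[225:305,265:335],None,fx=3.7,fy=3.7,interpolation=cv2.INTER_CUBIC) for i in (2,4,5)])
cv2.imwrite('pics/cmp.png',o)
E
```

```text
t 11.0833 press [-129.5, -0.6] 131.9 F(press) [-14.8, 0.7, 1.2]
```

View pics/cmp.png

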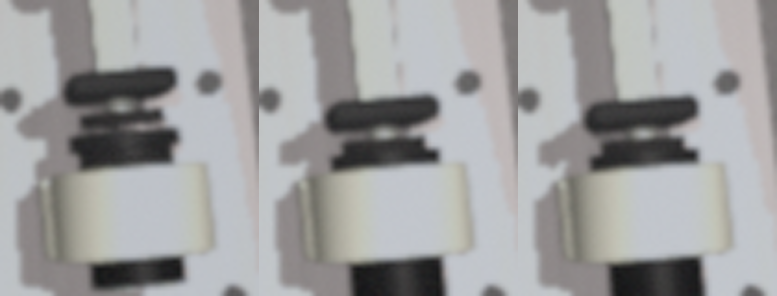

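The tube's flange now lies against the mount (flange at y 150–166 in the right panel, mount edge at 168). The force is rising stiffly, so I'll take two more small steps.

```bash
python3 -m inch '[[1,-0.0007,0,0,0,0,0],[1,-0.0007,0,0,0,0,0],[1,-0.0007,0,0,0,0,0]]' >/dev/null; python3 f.py|head -1
python3 -m inch '[[1,-0.0007,0,0,0,0,0],[1,-0.0007,0,0,0,0,0],[1,-0.0007,0,0,0,0,0]]' >/dev/null; python3 f.py|head -1
```

```text
t 11.3833 press [-129.2, -0.6] 132.0 F(press) [-15.4, 0.9, -0.8]
t 11.6333 press [-128.8, -0.6] 132.0 F(press) [-18.5, 0.4, -0.7]
```

```bash
for i in 1 2 3; do python3 -m inch '[[1,0,0,0,0,0,0]]' >/dev/null; python3 f.py|head -1;done
```

```text
t 11.7167 press [-128.8, -0.6] 132.0 F(press) [-17.0, -0.3, -0.7]
t 11.8 press [-128.8, -0.7] 131.9 F(press) [-17.9, 0.5, -1.3]
t 11.8833 press [-128.8, -0.7] 131.9 F(press) [-17.2, 0.2, -0.5]
```

Mean grip force is about 17.5 N, which puts roughly 16–20 N on the tube, held for more than 0.2 s. Next I let the trigger return and go to the release button.

```bash
python3 -m inch '[[1,0.01,0,0,0,0,0],[1,0.02,0,0,0,0,0],[1,0.03,0,0,0,0,0],[1,0.04,0,0,0,0,0],[1,0.052,0,0,0,0,0],[1,0.052,0,-0.03,0,0,0],[1,0.052,0,-0.06,0,0,0],[1,0.052,0,-0.06,0,0,0],[1,0.052,0,-0.06,0,0,0],[1,0.052,0,-0.06,0,0,0]]' >/dev/null;sed -i 's/go(.*/go(0,0,160)/' f.py; python3 f.py; python3 jaw.py 6|cut -c130-420
```

```text
t 12.7167 press [-174.3, -0.5] 188.8 F(press) [-0.0, 0.2, 0.4]
shift m [-0.1743  0.0008  0.029 ] turn [ 0.01  0.08 -0.11]
 57), (94, 57), (96, 56), (98, 51), (100, 46), (102, 47), (104, 73), (106, 107), (108, 101), (110, 67), (112, 47), (114, 55), (116, 79), (118, 85), (120, 62), (122, 43), (124, 56), (126, 119), (128, 170), (130, 186)]
 65), (94, 55), (96, 56), (98, 52), (100, 44), (102, 50), (104, 87), (106, 135), (108, 133), (110, 80), (112, 56), (114, 88), (116, 142), (118, 146), (120, 88), (122, 48), (124, 62), (126, 124), (128, 179), (130, 189)]
```

```bash
python3 -m inch '[[1,-0.03,0,0,0,0,0],[1,-0.06,0,0,0,0,0],[1,-0.09,0,0,0,0,0],[1,-0.12,0,0,0,0,0],[1,-0.15,0,0,0,0,0],[1,-0.174,0,0,0,0,0],[1,-0.174,0,0.03,0,0,0],[1,-0.174,0,0.06,0,0,0],[1,-0.174,0,0.075,0,0,0],[1,-0.174,0,0.075,0,0,0]]' >/dev/null;python3 -m inch '[[1,0,0,0,0,0,0],[1,0,0,0,0,0,0],[1,0,0,0,0,0,0]]' >/dev/null; sed -i 's/go(.*/go(0,0,97)/' f.py; python3 f.py
```

```text
t 13.85 press [-2.1, -0.9] 115.2 F(press) [-0.7, 0.0, 1.5]
shift m [-0.0022  0.0009  0.0182] turn [ 0.   -0.09 -0.11]
```

```bash
python3 -m inch '[[1,-0.002,0.001,0.004,0,0,0],[1,-0.002,0.001,0.008,0,0,0],[1,-0.002,0.001,0.012,0,0,0],[1,-0.002,0.001,0.015,0,0,0],[1,-0.002,0.001,0.015,0,0,0]]' >/dev/null; python3 f.py|head -1; python3 -m inch '[[1,0,0,0.002,0,0,0],[1,0,0,0.003,0,0,0],[1,0,0,0.003,0,0,0],[1,0,0,0.003,0,0,0]]' >/dev/null; python3 f.py|head -1; python3 jaw.py 7|cut -c1-420
```

```text
t 14.2667 press [0.6, 0.2] 98.7 F(press) [-1.1, 0.1, 1.3]
t 14.6 press [0.5, 0.2] 96.2 F(press) [-0.1, 1.3, 2.8]
-12 [(70, 79), (72, 108), (74, 127), (76, 136), (78, 138), (80, 140), (82, 150), (84, 177), (86, 195), (88, 198), (90, 199), (92, 198), (94, 198), (96, 199), (98, 199), (100, 198), (102, 198), (104, 198), (106, 199), (108, 199), (110, 199), (112, 199), (114, 199), (116, 194), (118, 166), (120, 101), (122, 52), (124, 63), (126, 128), (128, 179), (130, 196)]
12 [(70, 83), (72, 106), (74, 128), (76, 166), (78, 190), (80, 196), (82, 196), (84, 198), (86, 198), (88, 198), (90, 198), (92, 199), (94, 198), (96, 199), (98, 198), (100, 199), (102, 199), (104, 198), (106, 199), (108, 199), (110, 199), (112, 199), (114, 199), (116, 196), (118, 170), (120, 100), (122, 53), (124, 66), (126, 133), (128, 189), (130, 199)]
```

The jaw has sprung back. I'll hold the button a little longer, then lift off and check.

```bash
python3 -m inch '[[1,0,0,0.0005,0,0,0],[1,0,0,0.0005,0,0,0],[1,0,0,0.0005,0,0,0],[1,0,0,0.0005,0,0,0],[1,0,0,0.0005,0,0,0],[1,0,0,0.0005,0,0,0]]' >/dev/null; python3 f.py|head -1;python3 -m inch '[[1,0,0,-0.02,0,0,0],[1,0,0,-0.05,0,0,0],[1,0,0,-0.08,0,0,0],[1,0,0,-0.11,0,0,0],[1,0,0,-0.12,0,0,0],[1,0,0,-0.12,0,0,0],[1,0,0,-0.12,0,0,0],[1,0,0,-0.12,0,0,0],[1,0,0,-0.12,0,0,0],[1,0,0,-0.12,0,0,0]]'; python3 jaw.py 8 >/dev/null; python3 - <<'E'
from h import *
s=eyes.grab_frame('scene')[150:330,110:350,::-1]
t=cv2.imread('pics/j8.png')[85:330,200:360]
f=lambda i:cv2.resize(i,(int(i.shape[1]*500/i.shape[0]*.72),360),interpolation=cv2.INTER_CUBIC)
cv2.imwrite('pics/fin.png',np.hstack([f(s),f(t)]))
E
```

```text
t 15.15 press [0.5, 0.1] 95.9 F(press) [1.4, 1.4, 5.3]
time_s: 15.98
tool_pos: [568.6, -11.6, 214.0]
ee_rot: [-3.14, -0.095, 0.004]
contact_force: [0.7, -0.6, -0.6]
width: 0.006
finger_force: 0.0
```

View pics/fin.png

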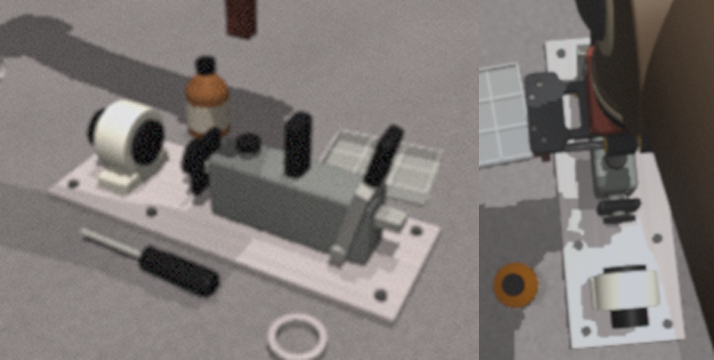

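The final views show the tube seated (flange flush with the mount at about (148,143)) and the jaw fully back at the housing (205,160). The trigger is at rest, the bystanders are unmoved and the arm is clear.

```bash
python3 -c "
from plant import workorder
print(workorder.sign_off())"
```

```text
the job is handed in; nothing more can be done
None
```

I handed the job in at about 16 s: the tube is seated with an estimated 16–20 N from the jaw, the jaw has sprung fully back, the trigger is at rest, and sign-off returned no verdict.

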